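# Load the slide stainer's rail from a packed crate

### The arm

A 6-joint arm with a two-finger parallel gripper is mounted at the origin on the work surface. World frame = base frame: x ahead of the robot, y to its left, z up, the work surface at z = 0. Lengths are in m, angles in rad, forces in N, time in s.
With the tool pointing down it reaches from about 0.35 to 0.975 m from the base axis. Payload 4.9 kg.
Tool frame: the origin (TCP) lies at the very end of the fingers, on their centre line; the grasp point (between the pads) lies ctrl.grip_point_offset behind it (ctrl.grip_point_offset is the distance from the TCP to the grasp point, in m); z points along the fingers, y is the direction in which the jaws open and shut (so a half turn about z gives the same grasp; the last joint's range is limited). The gripper opens to 85 mm and grips with 20 to 120 N. Pads are 22 mm wide; open, the fingers measure 114 mm over their backs; the gripper's body (76 mm by 85 mm) begins 54 mm behind the grasp point. The pads swing forward as they close: fully open they stand 13 mm farther back than shut.
Start: joints at [1.097, 0.053, 1.613, -0, 1.476, -0.119], TCP at [0.217, 0.586, 0.231] pointing down, gripper open.
Joint ranges: [-3.01, 3.01], [-1.01, 2.22], [0.06, 2.58], [-1.02, 4.17], [0.09, 2.62], [-3.14, 3.14]. Speed limits (rad/s): [2.57, 2.57, 3.14, 3.14, 3.14, 3.14].

### API

Orientations are given as a rotation vector (axis times angle).
In Python, from station import ctrl gives the robot as it stands. The module is installed in compiled form; this text tells all that it offers.
- The arm moves only by the shell command python3 -m creep 'ROWS' [FORCE]. ROWS is JSON, a list of rows, each a list of 5 numbers: the closure in counts, from 0 (fully open) to 255 (shut), then the shift along the tool's x, y, z in mm, then the turn about the tool's z in rad. A call has 1 to 12 rows; each row is the pose to reach, as a shift and turn from the pose commanded when the call began, along the tool's axes at that moment; what a row does not reach only later rows make up. A row lasts 1/12 s, in which the tool goes at most 41.7 mm and 7.16 degrees, less where a joint would pass 70% of its speed; a pose out of reach is approached as far as the arm can. A call with a gripper value outside its range is refused whole. The fingers move at their own pace and stop on an object; FORCE is the grip in N (left out, the last holds). Time passes only in rows, so rows that repeat a pose let the fingers close. It gives the time, the measured TCP pose, the force and the opening at its end, in the units of the state.
- ctrl.get_obs(): the state, without advancing time (a new reading comes with each control period).
- ctrl.get_image(name): name is "scene" or "top"; returns the picture (480x640x3 uint8, red, green, blue); there is no depth.
- ctrl.calibration(name): a dict with "fx", "fy", "cx", "cy" (pixels), "R" (3x3) and "t" (3): a world point X has camera coordinates R X + t. Camera axes: x right, y down, z forward; pixel columns grow to the right and rows downward; lengths in m; the calibration is good to about 2 mm. A picture is of the moment at which its call begins. calibration takes no time and is no camera call.
- ctrl.finish_job(): hands the job in, once; it reports no verdict.
Trained networks look in the newest picture that a camera, given by its name, has taken for a name from the list of things; names that differ only in an ending like _2 or _b are one class to them, and where a whole thing is asked for, a point or a joint stands for the part that bears it (a point fixed in the world has none). Each returns a list of dicts, best first, with "conf" (0 to 1); they miss things now and then, are a little off and sometimes report something else, mostly with a low value. They report only what shows in the picture. A call takes as long as a camera call.
- ctrl.boxes_of(camera, label): "rect" ([left, top, width, height] in pixels, round what is visible of it).
- ctrl.outline_of(camera, label): "mask" (480x640 bool, what is visible of it) and "rect" ([left, top, width, height] in pixels, round what is visible of it).
The state is a dict: "t": time; "q": joint angles; "dq": joint speeds; "effort": joint torques, N m; "tool_pos": TCP position; "tool_rot": TCP orientation; "contact_force": force on the tool from outside, world axes, zero at the start; "wrist_torque": the same for the moment, N m; "opening": finger opening in m.
Only numpy, scipy, OpenCV 4.12 (cv2) and the standard library are available. Lean on these libraries where they do the work, as an engineer would, in place of code of your own. Each camera call takes 0.05 s, during which the arm holds its last target. There are 200 camera calls.

### The job

Stop the slide stainer by pulling its lever fully over towards the robot. While it is stopped, take the finished carriers off its transport rail and stand them upright on the rubber drying mat, and hang every hooked carrier from the packed crate on the rail, its hook lifted over the lip and lowered until it sits fully down behind it, holder on the robot's side. When all that is done push the lever fully over to run (away from the robot); leave the plain slide boxes in the crate and the bottle, jar and glove carton where they stand.

Things in the scene. Friction and masses are not known exactly. Their poses are not given: they have to be found in the camera images.
- rail: White stand (fixed) of the slide stainer's transport rail; origin on the worktop under the lip's middle. z up, y along the rail, x across it: carriers hang on the -x side (facing the robot), the channel is on the +x side. White end cheeks 330 mm apart stand 5 mm higher than the lip. Below the lip the rail's near face is flat down to 35 mm above the worktop; a drip tray under it is 16 mm high.
- lip (a point): Middle of the lip's top edge, 130 mm above the worktop; axes as the rail's. The lip is a steel strip 6 mm thick, 330 mm long; behind it (+x) is an open channel 22 mm wide, 22 mm deep, with a back wall 10 mm lower than the lip. A hung carrier's hook plate rests on the lip, tongue in the channel; four fit side by side at 70 mm spacing.
- crate_in (a point): Centre of the inner floor of the open white plastic crate (fixed), 5 mm above the worktop. Outside 198 (x) x 158 (y) x 60 mm high, walls 5 mm. Packed 3 x 3, places 62 mm apart along x and 49 mm along y: plain slide boxes in the corners and the middle, hooked carriers at the middle of each side (some of these places may be empty).
- mat_top (a point): Centre of the top of the flat dark rubber drying mat (fixed), 110 (x) x 140 (y) x 3 mm thick, in front of the lever box, between crate and rail. Two carriers stand on it side by side along y.
- drive (a joint): Run/stop lever: black ball on a steel rod, hinged on a white box (70 x 50 x 25 mm high, fixed) beyond the mat. 0 = leaning fully towards the robot (stop), 1.0 rad = leaning fully away (run), 0.5 upright. Both are hard stops. About 1 N at the ball moves it; it stays where it is left.
- drive_pivot (a point): The lever's hinge, 22 mm above the worktop; it turns about y here; x points from the stop side to the run side (roughly away from the robot), z up. The ball (26 mm diameter) has its centre 90 mm from here, at x = 90 mm * sin(q - 0.5), z = 90 mm * cos(q - 0.5), q being the lever's value. The rod is 10 mm thick.
- carrier0_grip (a point): Hooked slide carrier (may be absent): centre of its grip, 100 mm above its underside. Grey holder 40 (x) x 48 (y) x 70 mm high, with glass slides. The grip, an upright block 14 (x) x 30 (y) mm on the holder's middle, runs from 77 to 119 mm above the underside and is the highest part. 160 to 260 g, heavy steel base, balanced under the grip. x points to the hook, z up; in the crate x is the crate's x.
- carrier1_grip (a point): Centre of the grip of a hooked slide carrier (may be absent), same as carrier0.
- carrier2_grip (a point): Centre of the grip of a hooked slide carrier (may be absent), same as carrier0.
- carrier3_grip (a point): Centre of the grip of a hooked slide carrier (may be absent), same as carrier0.
- carrier0_hook (a point): Middle of carrier0's hook gap, at the underside of the hook plate: 27.5 mm in +x from and 30 mm below the grip's centre; lies on the lip when fully hung. A steel plate (7 mm thick, 36 mm wide) on the holder runs 21 mm past it in +x and turns down as a tongue 6 mm thick, reaching 20 mm below the plate; 15 mm gap between tongue and holder.
- carrier1_hook (a point): Middle of carrier1's hook gap, same as carrier0.
- carrier2_hook (a point): Middle of carrier2's hook gap, same as carrier0.
- carrier3_hook (a point): Middle of carrier3's hook gap, same as carrier0.
- finished0_grip (a point): Centre of the grip of a finished carrier (may be absent), which hangs on the rail at the start; in shape, size and axes same as carrier0.
- finished1_grip (a point): Centre of the grip of a finished carrier (may be absent), which hangs on the rail at the start; in shape, size and axes same as carrier0.
- slidebox0_mid (a point): Centre of a plain white slide box, 60 x 47.5 x 72 mm high, closed, no hook; stays in the crate.
- slidebox1_mid (a point): Centre of a plain slide box, same as slidebox0.
- slidebox2_mid (a point): Centre of a plain slide box, same as slidebox0.
- slidebox3_mid (a point): Centre of a plain slide box, same as slidebox0.
- slidebox4_mid (a point): Centre of a plain slide box, same as slidebox0.
- bottle_mid (a point): Centre of a white dispenser bottle, 64 mm diameter, 170 mm high; not part of the job.
- jar_mid (a point): Centre of an amber jar, 72 mm diameter, 90 mm high; not part of the job.
- glovebox_mid (a point): Centre of a carton of gloves, 100 x 200 x 70 mm high; not part of the job.

How it is judged:
On the way, in this order (a step that is already met when the one before it is completed fails the run):
1. the lever is pulled fully over to stop (value of joint drive below 0.12 rad), for 0.2 s.
2. with the lever at stop, every carrier from the crate hangs fully down behind the rail's lip and every finished carrier stands on the mat (value of joint drive below 0.15 rad and x of carrier0_hook in the frame of lip between -0.009 and 0.009 m and y of carrier0_hook in the frame of lip between -0.145 and 0.145 m and z of carrier0_hook in the frame of lip between -0.006 and 0.004 m and angle between each of carrier0_hook, carrier1_hook, carrier2_hook, carrier3_hook's own z axis and vertical below 0.2 rad and linear speed of each of carrier0, carrier1, carrier2, carrier3, finished0, finished1 below 0.03 m/s and x of carrier1_hook in the frame of lip between -0.009 and 0.009 m and y of carrier1_hook in the frame of lip between -0.145 and 0.145 m and z of carrier1_hook in the frame of lip between -0.006 and 0.004 m and x of carrier2_hook in the frame of lip between -0.009 and 0.009 m and y of carrier2_hook in the frame of lip between -0.145 and 0.145 m and z of carrier2_hook in the frame of lip between -0.006 and 0.004 m and x of carrier3_hook in the frame of lip between -0.009 and 0.009 m and y of carrier3_hook in the frame of lip between -0.145 and 0.145 m and z of carrier3_hook in the frame of lip between -0.006 and 0.004 m and x of finished0_grip in the frame of mat_top between -0.04 and 0.04 m and y of finished0_grip in the frame of mat_top between -0.05 and 0.05 m and z of each of finished0_grip, finished1_grip in the frame of mat_top below 0.106 m and angle between each of finished0_grip, finished1_grip's own z axis and vertical below 0.1 rad and x of finished1_grip in the frame of mat_top between -0.04 and 0.04 m and y of finished1_grip in the frame of mat_top between -0.05 and 0.05 m), for 0.2 s.
3. the lever is pushed fully over to run (value of joint drive above 0.88 rad), for 0.2 s.
At the end, for the whole second after the job is handed in: Lever within 0.12 rad of its run end; every carrier hangs at rest, hook gap over the lip (9 mm across, 4 mm high, 145 mm along from the middle), within 0.2 rad of upright; finished ones stand upright on the mat; slide boxes stand in the crate (value of joint drive above 0.88 rad and x of carrier0_hook in the frame of lip between -0.009 and 0.009 m and y of carrier0_hook in the frame of lip between -0.145 and 0.145 m and z of carrier0_hook in the frame of lip between -0.006 and 0.004 m and angle between each of carrier0_hook, carrier1_hook, carrier2_hook, carrier3_hook, slidebox0_mid, slidebox1_mid, slidebox2_mid, slidebox3_mid, slidebox4_mid's own z axis and vertical below 0.2 rad and linear speed of each of carrier0, carrier1, carrier2, carrier3, finished0, finished1 below 0.03 m/s and x of carrier1_hook in the frame of lip between -0.009 and 0.009 m and y of carrier1_hook in the frame of lip between -0.145 and 0.145 m and z of carrier1_hook in the frame of lip between -0.006 and 0.004 m and x of carrier2_hook in the frame of lip between -0.009 and 0.009 m and y of carrier2_hook in the frame of lip between -0.145 and 0.145 m and z of carrier2_hook in the frame of lip between -0.006 and 0.004 m and x of carrier3_hook in the frame of lip between -0.009 and 0.009 m and y of carrier3_hook in the frame of lip between -0.145 and 0.145 m and z of carrier3_hook in the frame of lip between -0.006 and 0.004 m and x of finished0_grip in the frame of mat_top between -0.04 and 0.04 m and y of finished0_grip in the frame of mat_top between -0.05 and 0.05 m and z of each of finished0_grip, finished1_grip in the frame of mat_top below 0.106 m and angle between each of finished0_grip, finished1_grip's own z axis and vertical below 0.1 rad and x of finished1_grip in the frame of mat_top between -0.04 and 0.04 m and y of finished1_grip in the frame of mat_top between -0.05 and 0.05 m and horizontal distance between each of slidebox0_mid, slidebox1_mid, slidebox2_mid, slidebox3_mid, slidebox4_mid and crate_in below 0.098 m and height (world z) of each of slidebox0_mid, slidebox1_mid, slidebox2_mid, slidebox3_mid, slidebox4_mid below 0.05 m); the robot touches nothing.
It fails at once if the bottle, jar or glove carton is moved by more than 40 mm (distance of any of bottle_mid, jar_mid, glovebox_mid from where it was at the start of the episode above 0.04 m).
It fails at once if a slide box is lifted out of the crate (height (world z) of any of slidebox0_mid, slidebox1_mid, slidebox2_mid, slidebox3_mid, slidebox4_mid above 0.115 m).
Of carrier0, carrier1, carrier2, carrier3 only 3 to 4 are there at a start; the rules pass over those that are not, and their reading is None.
Of finished0, finished1 only 1 to 2 are there at a start; the rules pass over those that are not, and their reading is None.
At some moment in a run one of carrier0, carrier1, carrier2, carrier3, finished0, finished1 may be knocked a few centimetres aside while the robot is not near it.
Once in a run the grip may slacken for a moment while it holds something.
It also fails if it takes over 210 s, if anything falls off the work surface, if the arm or the gripper's body presses on something with over 40 N, if the wrist force passes 120 N, or if a joint passes its speed limit or range.

## Working session

There is one attempt and no reset: what is moved stays moved. The work goes in short steps, Python scripts to look and compute and a shell command to move; the robot and the scene stay as the last step left them, time stands still between calls to the robot, and variables do not carry over. Pictures are saved under pics/ and viewed, about 12 in all and at most 16, crops included, and the job is handed in when it is done.

```bash
mkdir -p pics; python3 - <<'E'
from station import ctrl
import cv2,numpy as np
print(ctrl.get_obs(), ctrl.grip_point_offset)
for n in("scene","top"):
    c=ctrl.calibration(n);print(n,c, -np.array(c["R"]).T@np.array(c["t"]))
    cv2.imwrite(f"pics/{n}0.png",ctrl.get_image(n)[:,:,::-1])
E
```

```text
{'t': 0.0, 'q': array([ 1.09701422e+00,  5.33752356e-02,  1.61428709e+00,  2.09743108e-05,
        1.47599903e+00, -1.19009036e-01]), 'dq': array([ 0.00010283,  0.00065553,  0.00048872, -0.00106713, -0.00226702,
        0.00015226]), 'effort': array([-2.72639627e-03, -3.93721998e+01, -3.70154142e+01, -4.57185943e-04,
        7.38984643e-03,  9.96452712e-06]), 'tool_pos': array([0.21682583, 0.58552359, 0.23005575]), 'tool_rot': array([-0.55425098, -3.09167902,  0.00309763]), 'contact_force': array([-0.01600418, -1.05892013,  0.71451824]), 'wrist_torque': array([ 0.00331486, -0.00096697, -0.00557495]), 'opening': 0.08515209092160356} 0.0187
scene {'fx': 438.2967187132844, 'fy': 438.2967187132844, 'cx': 321.0062591294436, 'cy': 230.87642170093352, 'R': array([[-0.45351504,  0.89124259, -0.00327923],
       [ 0.76267553,  0.3861838 , -0.5188334 ],
       [-0.46114004, -0.23779974, -0.85486908]]), 't': array([ 0.28787904, -0.39895514,  1.43151474])} [1.09495957 0.23791378 1.01771046]
top {'fx': 537.9168339273859, 'fy': 537.9168339273859, 'cx': 327.74806753445955, 'cy': 238.8928794191572, 'R': array([[ 0.01101535, -0.99991948, -0.00630032],
       [-0.99425227, -0.01028145, -0.10656788],
       [ 0.10649453,  0.00743799, -0.99428547]]), 't': array([-0.03567373,  0.61847471,  1.23227696])} [ 0.48408209 -0.03847771  1.29091986]
```

View pics/scene0.png

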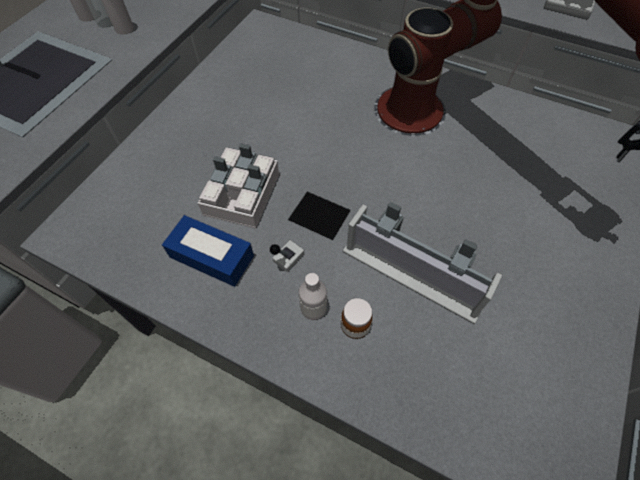

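View pics/top0.png

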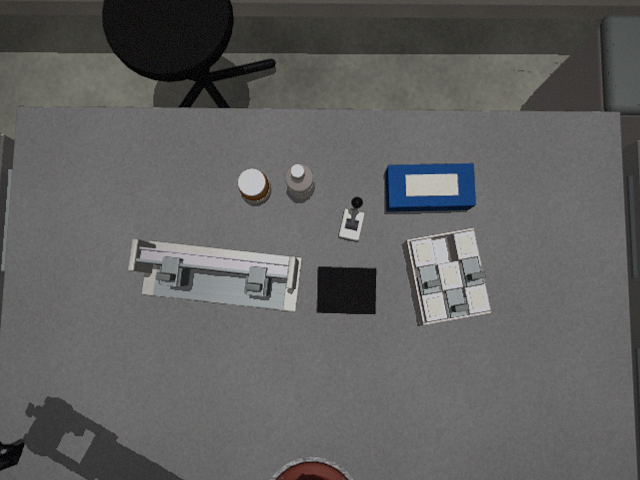

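The scene view shows the crate at (240,185), mat at (320,215), lever ball at (275,250), rail from (355,230) to (490,290) with two finished carriers at (390,220) and (463,257), bottle at (313,297), jar at (357,317) and carton at (208,250). The top view shows three carriers in the crate at (429,278), (475,272) and (457,302), the back place (443,250) empty, finished carriers at (170,270) and (257,280), and the ball at (357,202).

```bash
cat > h.py <<'E'
from station import ctrl
import cv2,numpy as np
from scipy.optimize import least_squares
from scipy.spatial.transform import Rotation as Rot
def ray(cam,u,v,z):
    c=ctrl.calibration(cam);R=np.array(c["R"]);o=-R.T@np.array(c["t"])
    d=R.T@np.array([(u-c["cx"])/c["fx"],(v-c["cy"])/c["fy"],1]);return o+d*(z-o[2])/d[2]
def proj(cam,X):
    c=ctrl.calibration(cam);p=np.atleast_2d(X)@np.array(c["R"]).T+np.array(c["t"])
    return np.c_[p[:,0]/p[:,2]*c["fx"]+c["cx"],p[:,1]/p[:,2]*c["fy"]+c["cy"]]
def crop(img,x,y,w,h,s,name):
    cv2.imwrite("pics/"+name,cv2.resize(np.ascontiguousarray(img[y:y+h,x:x+w,::-1]),None,fx=s,fy=s,interpolation=cv2.INTER_CUBIC))
def togo(X,yaw=None):
    "shift in tool axes (mm) for the TCP to reach X (tool assumed as measured)"
    o=ctrl.get_obs();R=Rot.from_rotvec(o["tool_rot"]).as_matrix()
    return np.round(R.T@(np.array(X)-o["tool_pos"])*1000,1)
E
python3 - <<'E'
from h import *
np.set_printoptions(precision=3,suppress=True)
ims={n:ctrl.get_image(n) for n in("scene","top")}
for lab in("carrier0_grip","finished0_grip","drive","rail","slidebox0_mid"):
  for n in ims:
    for b in ctrl.boxes_of(n,lab): print(lab,n,np.round(b["rect"],1),round(b["conf"],2))
t=ims["top"];s=ims["scene"]
A=cv2.resize(t[220:330,395:500],(500,524),interpolation=3)
crop(t,395,220,105,110,5,"c_top.png")
crop(t,120,190,260,135,3,"r_top.png")
E
```

```text
carrier0_grip scene [245.3 163.1  24.5  30.6] 0.86
carrier0_grip top [415.6 268.   24.4  28.2] 0.86
finished0_grip scene [448.9 240.6  30.3  38.7] 0.76
finished0_grip scene [203.9 182.7  24.9  23.3] 0.45
finished0_grip top [153.6 257.3  40.7  32.8] 0.71
drive scene [268.8 245.4  17.7   9.7] 0.7
drive top [351.5 194.   11.4  31.1] 0.68
drive top [419.3 268.7  23.2  26.5] 0.5
rail scene [343.2 204.8 157.3 117.4] 0.95
rail top [129.  235.2 174.3  74.6] 0.88
slidebox0_mid scene [228.6 163.5  22.7  38.2] 0.66
slidebox0_mid top [436.5 258.4  26.5  31.5] 0.61
```

View pics/c_top.png

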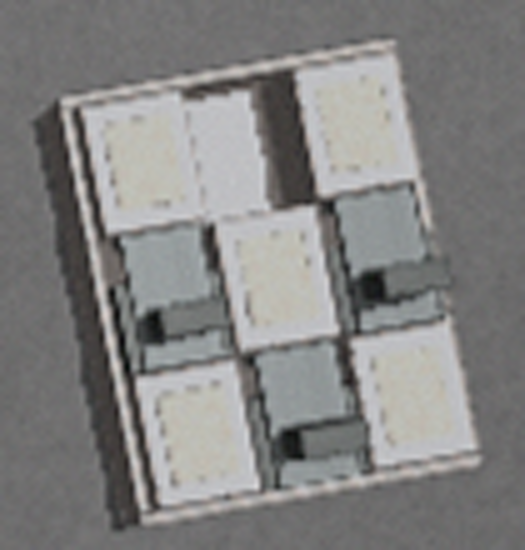

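View pics/r_top.png

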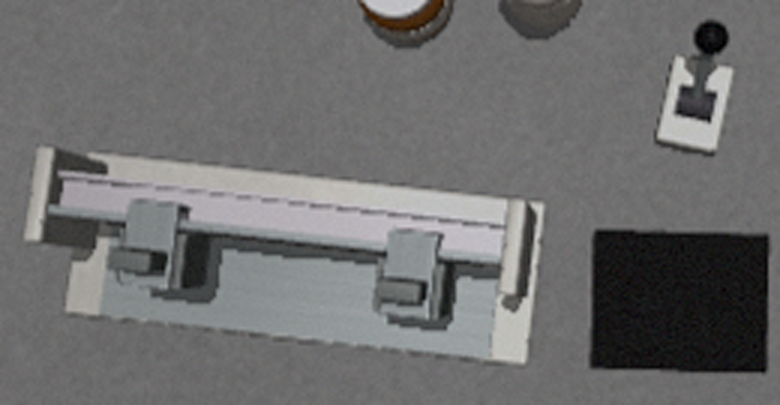

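The crops show crate grip tops at about (434,283), (479,276) and (462,308) in full-image pixels, with the fourth place (441,252) empty. The finished grip tops are at (164,277) and (254,287), the lip runs from (137,261) to (288,276), and the ball is at (357,202), so the lever is at run.

```bash
python3 - <<'E'
from h import *
np.set_printoptions(precision=4,suppress=True)
C=lambda p:(395+p[0]/5,220+p[1]/5)
Q=lambda p:(120+p[0]/3,190+p[1]/3)
def f(T,ps,z): return np.array([ray("top",*T(p),z) for p in ps])
cr=f(C,[(62,98),(395,42),(480,460),(142,525)],.06)
print("crate",cr.mean(0),[np.linalg.norm(cr[i]-cr[(i+1)%4]) for i in range(4)])
e=cr[0]-cr[3]+cr[1]-cr[2];print("crate yaw deg",np.degrees(np.arctan2(e[1],e[0])))
print("crate grips",f(C,[(195,317),(418,282),(333,440)],.124))
ax=e[:2]/np.linalg.norm(e[:2]);ay=np.array([-ax[1],ax[0]])
print("expected L,R,front,back",[cr.mean(0)[:2]+d for d in(.049*ay,-.049*ay,-.062*ax,.062*ax)])
print("fin grips",f(Q,[(133,261),(402,291)],.179))
l=f(Q,[(52,211),(505,258)],.13);print("lip",l,l.mean(0),np.linalg.norm(l[0]-l[1]));d=l[0]-l[1];print("rail yaw",np.degrees(np.arctan2(-d[0],d[1])))
m=f(Q,[(597,231),(768,235),(765,371),(592,367)],.003);print("mat",m.mean(0),[np.linalg.norm(m[i]-m[(i+1)%4]) for i in range(4)]);d=m[0]-m[1]+m[3]-m[2];print("mat yaw",np.degrees(np.arctan2(-d[0],d[1])))
b=f(Q,[(676,56),(733,68),(712,152),(656,140)],.025);print("box",b.mean(0),[np.linalg.norm(b[i]-b[(i+1)%4]) for i in range(4)]);d=b[0]-b[3]+b[1]-b[2];print("box yaw",np.degrees(np.arctan2(d[1],d[0])))
print("ball",f(Q,[(710,37)],.101))
# scene-camera crop for cross check with predicted points
im=ctrl.get_image("scene")
for X in f(C,[(195,317),(418,282),(333,440)],.124).tolist()+f(Q,[(133,261),(402,291)],.179).tolist()+f(Q,[(710,37)],.101).tolist()+l.tolist(): 
    u=proj("scene",X)[0]; print("scene",u)
    cv2.circle(im,tuple(int(round(a*16)) for a in u),8,(255,0,0),-1,shift=4)
crop(im,195,135,310,190,2.5,"s_chk.png")
E
```

```text
crate [ 0.5339 -0.3066  0.06  ] [np.float64(0.15575807003203382), np.float64(0.19360715833980593), np.float64(0.1561844532103346), np.float64(0.19691250520387166)]
crate yaw deg 10.357535269219332
crate grips [[ 0.5148 -0.2603  0.124 ]
 [ 0.5309 -0.3567  0.124 ]
 [ 0.4627 -0.319   0.124 ]]
expected L,R,front,back [array([ 0.5251, -0.2584]), array([ 0.5427, -0.3548]), array([ 0.4729, -0.3178]), array([ 0.5949, -0.2955])]
fin grips [[0.5205 0.3068 0.179 ]
 [0.5019 0.1207 0.179 ]]
lip [[0.5575 0.3822 0.13  ]
 [0.5271 0.0543 0.13  ]] [0.5423 0.2182 0.13  ] 0.32927192311105663
rail yaw -5.2884917255821335
mat [ 0.4995 -0.0757  0.003 ] [np.float64(0.13644103733027338), np.float64(0.10754045098270688), np.float64(0.13681082954174476), np.float64(0.10768115842141002)]
mat yaw -0.6997448092983889
box [ 0.6543 -0.0848  0.025 ] [np.float64(0.046170246416616975), np.float64(0.06907265379802187), np.float64(0.04514743786617237), np.float64(0.06894695008704288)]
box yaw -13.223792588823766
ball [[ 0.6946 -0.0935  0.101 ]]
scene [253.1775 165.6221]
scene [219.0042 157.1109]
scene [244.7535 144.6945]
scene [468.3858 241.5835]
scene [393.0027 204.0108]
scene [274.6521 248.5758]
scene [490.129  278.8023]
scene [360.8588 212.992 ]
```

View pics/s_chk.png

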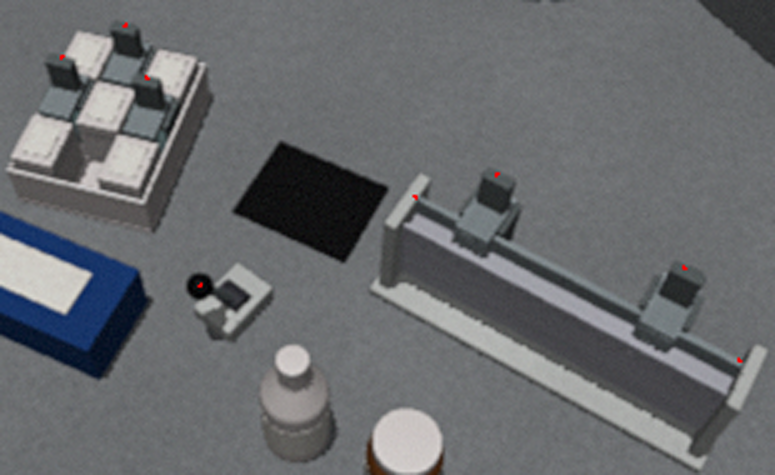

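The projected grips, ball and lip ends land on their features in the scene view, so positions agree to about 2–3 mm across both cameras. I'll add a planner that prints shifts in tool axes and go to the lever.

```bash
cat >> h.py <<'E'
def plan(name,X,jaw=None,start=None):
    """shift (mm, tool axes) and turn to bring the TCP to X with the jaws along world yaw `jaw` (deg, mod 180)"""
    o=ctrl.get_obs();R=Rot.from_rotvec(o["tool_rot"]).as_matrix()
    p=o["tool_pos"] if start is None else np.array(start)
    cur=np.degrees(np.arctan2(R[1,1],R[0,1]))
    t=0 if jaw is None else (cur-jaw+90)%180-90
    print(name,np.round(R.T@(np.array(X)-p)*1000,1),"turn",round(np.radians(t),3),"| tcp",np.round(o["tool_pos"],4),"jaw",round(cur,1),"F",np.round(o["contact_force"],1),"open",round(o["opening"]*1000,1),"t",round(o["t"],1))
E
python3 -c "
from h import *
plan('ball',[.6946,-.0935,.25],-13.2)"
```

```text
ball [-683.8 -471.4  -18.7] turn 1.446 | tcp [0.2171 0.5861 0.2313] jaw 69.7 F [-0.2 -0.4  0.5] open 85.6 t 0.8
```

```bash
python3 -m creep '[[0,-100,-69,-20,0],[0,-342,-236,-20,0],[0,-342,-236,-20,0],[0,-342,-236,-20,0],[0,-342,-236,-20,0],[0,-342,-236,-20,0],[0,-342,-236,-20,0],[0,-342,-236,-20,0],[0,-342,-236,-20,0],[0,-342,-236,-20,0],[0,-342,-236,-20,0],[0,-342,-236,-20,0]]' 20
python3 -m creep '[[0,-342,-236,0,1.446],[0,-342,-236,0,1.446],[0,-342,-236,0,1.446],[0,-342,-236,0,1.446],[0,-342,-236,0,1.446],[0,-342,-236,0,1.446],[0,-342,-236,0,1.446],[0,-342,-236,0,1.446],[0,-342,-236,0,1.446],[0,-342,-236,0,1.446],[0,-342,-236,0,1.446],[0,-342,-236,0,1.446]]'
python3 -c "
from h import *
plan('ball',[.6946,-.0935,.25],-13.2)"
```

```text
t: 1.75
tool_pos: [0.4569, 0.2443, 0.2516]
tool_rot: [0.561, 3.091, 0.001]
contact_force: [-0.5, 0.5, 0.7]
opening: 0.0856
t: 2.75
tool_pos: [0.6954, -0.0943, 0.2498]
tool_rot: [-2.466, -1.943, 0.001]
contact_force: [0.1, 0.9, 0.1]
opening: 0.0854
ball [ 0.6 -1.  -0.2] turn -0.006 | tcp [ 0.6954 -0.0943  0.2498] jaw -13.5 F [0.1 0.9 0.1] open 85.4 t 2.8
```

```bash
python3 -m creep '[[0,0,0,165,0],[0,0,0,165,0],[0,0,0,165,0],[0,0,0,165,0],[0,0,0,165,0],[120,0,0,165,0],[120,0,0,165,0],[120,0,0,165,0],[120,0,0,165,0]]'
python3 -m creep '[[120,0,-12,0,0],[120,0,-24,-3,0],[120,0,-36,-6,0],[120,0,-48,-6,0],[120,0,-60,-6,0],[120,0,-72,-4,0],[120,0,-84,-1,0],[120,0,-90,0,0],[120,0,-93,0,0],[120,0,-93,0,0]]'
python3 - <<'E'
from h import *
im=ctrl.get_image("scene");crop(im,220,200,130,110,5,"lev.png")
plan('x',[.6946,-.0935,.25],-13.2)
E
```

```text
t: 3.5
tool_pos: [0.6971, -0.0944, 0.0909]
tool_rot: [2.457, 1.949, 0.007]
contact_force: [-0.2, 0.1, 1.1]
opening: 0.0454
t: 4.33
tool_pos: [0.6054, -0.0733, 0.0881]
tool_rot: [2.459, 1.949, 0.005]
contact_force: [2.3, -0.3, 0.2]
opening: 0.0452
x [   0.7   92.  -161.7] turn 0.0 | tcp [ 0.6054 -0.0733  0.088 ] jaw -13.2 F [ 2.  -0.2  1. ] open 45.0 t 4.4
```

View pics/lev.png

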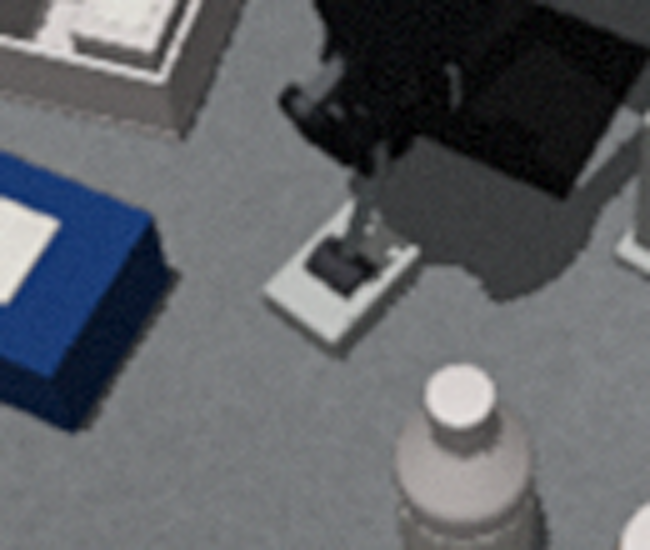

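The ball is between the fingers, rod now leaning towards the robot (crop (370,190)); the finger face is still about 3 mm short of the expected end, so I push on and watch the force.

```bash
python3 -m creep '[[120,0,-3,0,0],[120,0,-5,0,0],[120,0,-5,0,0],[120,0,-5,0,0]]'
python3 -m creep '[[120,0,-2,0,0],[120,0,-3,0,0],[120,0,-3,0,0],[120,0,-3,0,0]]'
```

```text
t: 4.72
tool_pos: [0.6048, -0.0732, 0.0881]
tool_rot: [2.453, 1.944, 0.015]
contact_force: [18.1, -3.1, -8.0]
opening: 0.0455
t: 5.05
tool_pos: [0.6044, -0.0732, 0.0881]
tool_rot: [2.449, 1.941, 0.022]
contact_force: [29.0, -5.5, -16.2]
opening: 0.0457
```

Hard stop reached (force rises while the tool stays put). I release, lift, and plan for the first finished carrier.

```bash
python3 -m creep '[[120,0,8,0,0],[0,0,10,0,0],[0,0,10,0,0],[0,0,10,-40,0],[0,0,10,-160,0],[0,0,10,-160,0],[0,0,10,-160,0],[0,0,10,-160,0]]'
python3 - <<'E'
from h import *
im=ctrl.get_image("top");
b=[(np.round(x["rect"],1),round(x["conf"],2)) for x in ctrl.boxes_of("top","drive")];print(b)
plan('fin1',[.5019,.1207,.25],-5.3)
E
```

```text
t: 5.72
tool_pos: [0.6094, -0.0742, 0.2571]
tool_rot: [2.452, 1.945, 0.014]
contact_force: [1.4, -0.1, 1.3]
opening: 0.0855
[]
fin1 [ 165.2 -146.2   -1.5] turn -0.137 | tcp [ 0.6066 -0.0735  0.2491] jaw -13.2 F [-0.8 -0.3 -0.9] open 85.6 t 5.8
```

```bash
python3 -m creep '[[0,165,-146,0,-0.137],[0,165,-146,0,-0.137],[0,165,-146,0,-0.137],[0,165,-146,0,-0.137],[0,165,-146,0,-0.137],[0,165,-146,0,-0.137],[0,165,-146,0,-0.137],[0,165,-146,0,-0.137],[0,165,-146,0,-0.137]]'
python3 - <<'E'
from h import *
plan('fin1',[.5019,.1207,.145],-5.3)
im=ctrl.get_image("scene");crop(im,330,150,180,135,4,"f1.png")
E
```

```text
t: 6.57
tool_pos: [0.5013, 0.1196, 0.2451]
tool_rot: [-2.323, -2.114, 0.003]
contact_force: [1.1, 0.3, -0.8]
opening: 0.0853
fin1 [  1.2   0.6 100.1] turn -0.001 | tcp [0.5013 0.1196 0.2451] jaw -5.4 F [ 1.1  0.3 -0.8] open 85.3 t 6.6
```

View pics/f1.png

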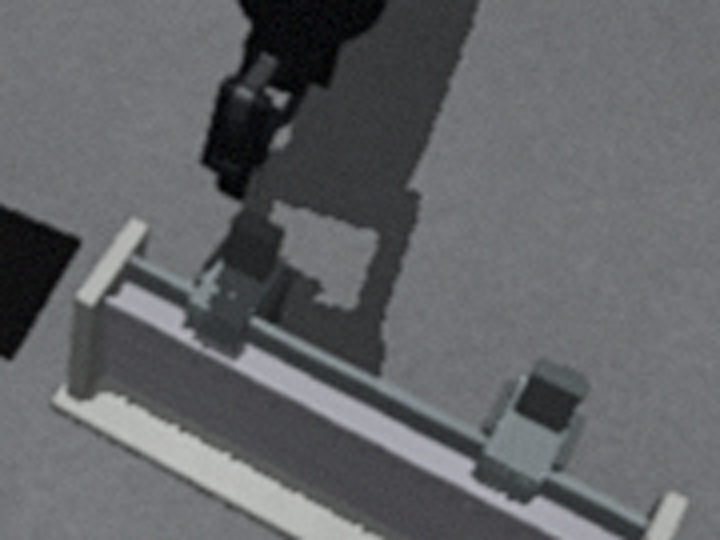

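The gripper is above the first finished carrier (grip at (250,245) in the crop). Descend and grip.

```bash
python3 -m creep '[[0,1,0,40,0],[0,1,0,80,0],[0,1,0,100,0],[0,1,0,100,0],[255,1,0,100,0],[255,1,0,100,0],[255,1,0,100,0],[255,1,0,100,0],[255,1,0,100,0],[255,1,0,100,0],[255,1,0,100,0]]' 60
python3 -m creep '[[255,0,0,-10,0],[255,0,0,-25,0],[255,0,0,-45,0],[255,0,0,-60,0],[255,0,0,-60,0]]'
python3 - <<'E'
from h import *
s=plan
# mat centre .4995,-.0757 ; slot A y +.030, B y -.030 (mat axes); grip a bit nearer robot
plan('above mat A',[.492,-.043,.26],0)
E
```

```text
t: 7.53
tool_pos: [0.5038, 0.1216, 0.1494]
tool_rot: [2.319, 2.113, 0.008]
contact_force: [-0.2, -0.8, 8.4]
opening: 0.0137
t: 7.95
tool_pos: [0.5032, 0.1218, 0.2103]
tool_rot: [2.32, 2.114, 0.008]
contact_force: [1.4, 0.3, -0.6]
opening: 0.0131
above mat A [-165.     4.5  -49.8] turn -0.093 | tcp [0.5032 0.1218 0.2103] jaw -5.3 F [ 1.4  0.3 -0.6] open 13.1 t 8.0
```

```bash
python3 -m creep '[[255,0,0,-40,0],[255,-40,4,-50,-0.093],[255,-80,4,-50,-0.093],[255,-120,4,-50,-0.093],[255,-165,4,-50,-0.093],[255,-165,4,-50,-0.093],[255,-165,4,-50,-0.093],[255,-165,4,-50,-0.093]]'
python3 - <<'E'
from h import *
plan('mat A',[.492,-.043,.095],0)
im=ctrl.get_image("scene");im2=ctrl.get_image("top");
cv2.imwrite("pics/m1.png",np.hstack([cv2.resize(im[130:290,230:390,::-1],(400,400)),cv2.resize(im2[200:360,250:410,::-1],(400,400))]))
E
```

```text
t: 8.62
tool_pos: [0.4896, -0.043, 0.2552]
tool_rot: [-2.221, -2.219, 0.001]
contact_force: [-0.1, 0.7, -2.2]
opening: 0.0134
mat A [ -0.2   2.6 160.2] turn -0.001 | tcp [ 0.4896 -0.043   0.2552] jaw -0.1 F [-0.1  0.7 -2.2] open 13.4 t 8.6
```

View pics/m1.png

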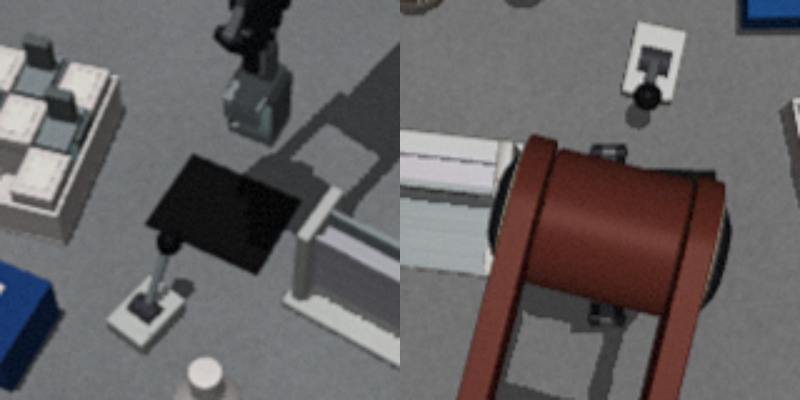

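The carrier hangs upright in the jaws (left panel (258,105)) and the lever leans to stop in both views (ball at left (168,242), right (648,95)). Lower onto the mat.

```bash
python3 -m creep '[[255,0,2,40,0],[255,0,2,80,0],[255,0,2,120,0],[255,0,2,140,0],[255,0,2,150,0],[255,0,2,156,0],[255,0,2,158,0],[255,0,2,160,0],[255,0,2,162,0],[255,0,2,162,0]]'
```

```text
t: 9.55
tool_pos: [0.4932, -0.0433, 0.0957]
tool_rot: [2.22, 2.22, 0.002]
contact_force: [-0.3, 0.6, -2.4]
opening: 0.0131
```

```bash
python3 -m creep '[[255,0,0,1,0],[255,0,0,1,0]]'; python3 -c "
from h import *
plan('x',[.492,-.043,.0924],0)"
```

```text
t: 9.72
tool_pos: [0.4927, -0.0433, 0.0941]
tool_rot: [2.221, 2.22, 0.001]
contact_force: [0.2, 0.9, -2.8]
opening: 0.0132
x [ 0.3 -0.7  1.7] turn -0.0 | tcp [ 0.4927 -0.0433  0.0941] jaw -0.0 F [ 0.2  0.9 -2.8] open 13.2 t 9.7
```

```bash
python3 -m creep '[[255,0,0,1,0],[255,0,0,2,0],[255,0,0,2,0],[255,0,0,2,0]]';python3 -m creep '[[255,0,0,1,0],[255,0,0,1.5,0],[255,0,0,1.5,0]]'
```

```text
t: 10.05
tool_pos: [0.4933, -0.0434, 0.0933]
tool_rot: [2.22, 2.22, 0.002]
contact_force: [-0.9, 1.8, 6.7]
opening: 0.0132
t: 10.3
tool_pos: [0.4936, -0.0434, 0.0933]
tool_rot: [2.22, 2.22, 0.002]
contact_force: [-5.1, 2.2, 13.5]
opening: 0.0132
```

```bash
python3 -m creep '[[255,0,0,-2,0],[0,0,0,-2,0],[0,0,0,-2,0],[0,0,0,-2,0],[0,0,0,-2,0],[0,0,0,-40,0],[0,0,0,-80,0],[0,0,0,-120,0],[0,0,0,-150,0],[0,0,0,-150,0]]'
python3 -c "
from h import *
plan('fin0',[.521,.3075,.245],-5.3)"
```

```text
t: 11.13
tool_pos: [0.4958, -0.044, 0.2484]
tool_rot: [2.213, 2.213, 0.011]
contact_force: [1.1, -0.0, 1.3]
opening: 0.0853
fin0 [351.5  25.2   2.6] turn 0.093 | tcp [ 0.4958 -0.044   0.2484] jaw 0.0 F [ 1.1 -0.   1.3] open 85.3 t 11.1
```

```bash
python3 -m creep '[[0,40,3,0,0.093],[0,80,6,0,0.093],[0,120,9,0,0.093],[0,160,12,0,0.093],[0,200,15,0,0.093],[0,240,18,0,0.093],[0,280,21,0,0.093],[0,320,24,0,0.093],[0,351,25,0,0.093],[0,351,25,0,0.093],[0,351,25,0,0.093]]'
python3 - <<'E'
from h import *
plan('fin0',[.521,.3075,.147],-5.3)
im=ctrl.get_image("scene");im2=ctrl.get_image("top");
cv2.imwrite("pics/m2.png",np.hstack([cv2.resize(im[150:310,250:490,::-1],(780,520))]))
E
```

```text
t: 12.05
tool_pos: [0.5165, 0.3091, 0.2384]
tool_rot: [-2.319, -2.119, 0.003]
contact_force: [-0.3, -0.7, 0.5]
opening: 0.0854
fin0 [-1.1  4.8 91.4] turn 0.002 | tcp [0.5165 0.3091 0.2384] jaw -5.2 F [-0.3 -0.7  0.5] open 85.4 t 12.1
```

View pics/m2.png

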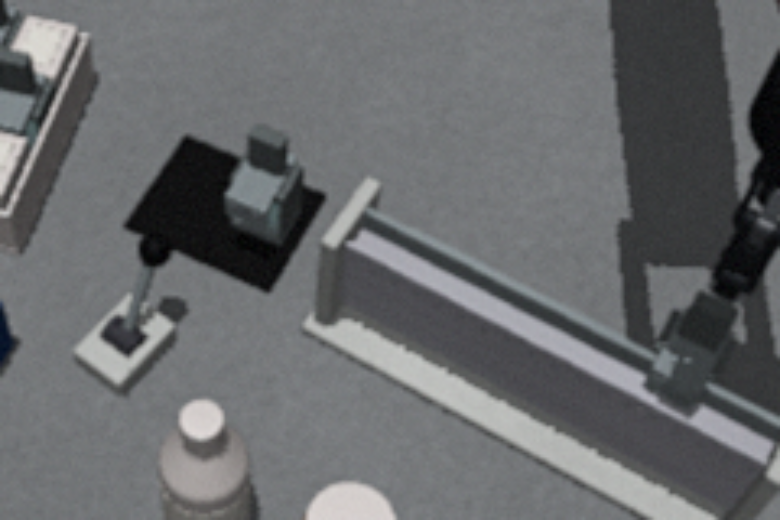

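The first finished carrier stands upright on the mat (265,190), and the gripper is over the second at (700,330). Nine pictures viewed so far.

```bash
python3 -m creep '[[0,-1,4,30,0],[0,-1,4,60,0],[0,-1,4,90,0],[0,-1,4,90,0],[255,-1,4,90,0],[255,-1,4,90,0],[255,-1,4,90,0],[255,-1,4,90,0],[255,-1,4,90,0],[255,-1,4,90,0],[255,-1,4,90,0]]' 60
python3 -m creep '[[255,0,0,-10,0],[255,0,0,-25,0],[255,0,0,-45,0],[255,0,0,-75,0],[255,0,0,-110,0],[255,0,0,-110,0]]'
python3 - <<'E'
from h import *
plan('above mat B',[.4935,-.107,.26],0)
E
```

```text
t: 13.07
tool_pos: [0.5231, 0.307, 0.1528]
tool_rot: [2.32, 2.114, 0.008]
contact_force: [1.0, -1.0, 7.9]
opening: 0.0129
t: 13.57
tool_pos: [0.5237, 0.3079, 0.2687]
tool_rot: [2.319, 2.114, 0.019]
contact_force: [0.8, 1.1, -0.0]
opening: 0.0132
above mat B [-416.     8.2    6.2] turn -0.093 | tcp [0.5237 0.3079 0.2687] jaw -5.3 F [ 0.8  1.1 -0. ] open 13.2 t 13.6
```

```bash
python3 -m creep '[[255,-20,0,0,-0.093],[255,-60,2,0,-0.093],[255,-100,4,0,-0.093],[255,-140,4,0,-0.093],[255,-180,5,0,-0.093],[255,-220,5,0,-0.093],[255,-260,6,0,-0.093],[255,-300,6,0,-0.093],[255,-340,7,0,-0.093],[255,-380,8,0,-0.093],[255,-416,8,0,-0.093],[255,-416,8,0,-0.093]]'
python3 -m creep '[[255,0,0,0,0],[255,0,0,0,0]]'
python3 -c "
from h import *
plan('mat B',[.4935,-.107,.098],0)"
```

```text
t: 14.57
tool_pos: [0.4892, -0.1136, 0.2593]
tool_rot: [2.228, 2.213, -0.004]
contact_force: [-0.6, 1.1, -2.1]
opening: 0.0128
t: 14.73
tool_pos: [0.4901, -0.108, 0.2593]
tool_rot: [-2.221, -2.22, -0.0]
contact_force: [-0.2, 0.6, -1.6]
opening: 0.0127
mat B [  0.8   3.6 161.3] turn -0.0 | tcp [ 0.4901 -0.108   0.2593] jaw -0.0 F [-0.2  0.6 -1.6] open 12.7 t 14.7
```

```bash
python3 -m creep '[[255,1,3,40,0],[255,1,3,80,0],[255,1,3,120,0],[255,1,3,140,0],[255,1,3,150,0],[255,1,3,156,0],[255,1,3,160,0],[255,1,3,162,0],[255,1,3,162,0],[255,1,3,162,0]]'; python3 -m creep '[[255,0,0,1,0],[255,0,0,2,0],[255,0,0,2,0],[255,0,0,2,0]]'
```

```text
t: 15.57
tool_pos: [0.4945, -0.1078, 0.0995]
tool_rot: [2.219, 2.22, 0.002]
contact_force: [0.6, 0.5, -1.5]
opening: 0.0131
t: 15.9
tool_pos: [0.4942, -0.1079, 0.0969]
tool_rot: [2.22, 2.22, 0.001]
contact_force: [0.0, -0.7, 2.5]
opening: 0.0124
```

```bash
python3 -m creep '[[255,0,0,0.5,0],[255,0,0,1,0],[255,0,0,1,0],[255,0,0,1,0]]'
```

```text
t: 16.23
tool_pos: [0.4945, -0.1081, 0.0969]
tool_rot: [2.22, 2.22, 0.001]
contact_force: [-0.2, -0.4, 6.9]
opening: 0.0129
```

```bash
python3 -m creep '[[255,0,0,-1.5,0],[0,0,0,-1.5,0],[0,0,0,-1.5,0],[0,0,0,-1.5,0],[0,0,0,-1.5,0],[0,0,0,-40,0],[0,0,0,-80,0],[0,0,0,-120,0],[0,0,0,-130,0],[0,0,0,-130,0]]'
python3 -c "
from h import *
im=ctrl.get_image('top')
plan('cL',[.516,-.2600,.22],10.4)"
```

```text
t: 17.07
tool_pos: [0.4957, -0.1083, 0.2299]
tool_rot: [2.215, 2.216, 0.006]
contact_force: [0.5, 0.1, 0.1]
opening: 0.085
cL [-152.2   21.7    6.8] turn -0.181 | tcp [ 0.4943 -0.1078  0.2266] jaw 0.0 F [-0.  -0.2 -0.7] open 85.5 t 17.1
```

```bash
python3 -m creep '[[0,-40,5,0,-0.181],[0,-80,10,0,-0.181],[0,-120,16,0,-0.181],[0,-152,22,0,-0.181],[0,-152,22,0,-0.181],[0,-152,22,0,-0.181],[0,-152,22,0,-0.181]]'
python3 - <<'E'
from h import *
plan('cL',[.516,-.2600,.097],10.4)
im=ctrl.get_image("scene");im2=ctrl.get_image("top")
print([np.round(b["rect"]) for b in ctrl.boxes_of("scene","finished0_grip")])
a=cv2.resize(im[130:230,190:350,::-1],(800,500),interpolation=3)
cv2.imwrite("pics/m3.png",a)
E
```

```text
t: 17.7
tool_pos: [0.5143, -0.2586, 0.222]
tool_rot: [-2.009, -2.409, 0.0]
contact_force: [-0.5, 0.9, 0.1]
opening: 0.0857
cL [ -2.2   1.8 125. ] turn -0.001 | tcp [ 0.5143 -0.2586  0.222 ] jaw 10.4 F [-0.5  0.9  0.1] open 85.7 t 17.7
[array([237., 146.,  18.,  24.]), array([301., 182.,  21.,  35.])]
```

View pics/m3.png

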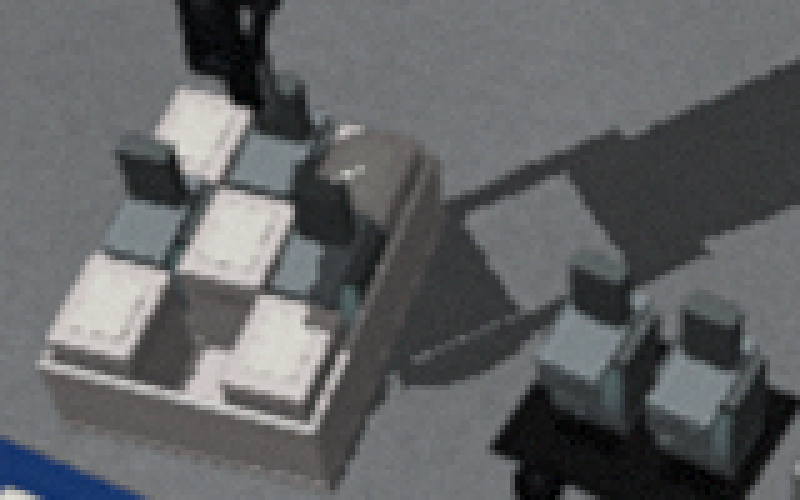

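Both finished carriers stand on the mat ((585,345), (705,385)); the three crate carriers are in place and the gripper is over the left one.

```bash
python3 -m creep '[[0,-2,2,40,0],[0,-2,2,80,0],[0,-2,2,110,0],[0,-2,2,125,0],[0,-2,2,125,0],[255,-2,2,125,0],[255,-2,2,125,0],[255,-2,2,125,0],[255,-2,2,125,0],[255,-2,2,125,0],[255,-2,2,125,0],[255,-2,2,125,0]]' 60
python3 -m creep '[[255,0,0,-10,0],[255,0,0,-25,0],[255,0,0,-50,0],[255,0,0,-85,0],[255,0,0,-120,0],[255,0,0,-155,0],[255,0,0,-180,0],[255,0,0,-180,0],[255,0,0,-180,0]]'
python3 - <<'E'
from h import *
lip=np.array([.5423,.2182]);y=np.radians(-5.3);ax=np.array([np.cos(y),np.sin(y)]);ay=np.array([-ax[1],ax[0]])
for s in(-.09,0,.09): print(s,lip-.0275*ax+s*ay)
im=ctrl.get_image("scene")
for c in("boxes_of",): print([ (np.round(b["rect"]),b["conf"]) for b in ctrl.boxes_of("scene","slidebox0_mid")])
plan('mid',[.44,-.05,.285],-5.3)
E
```

```text
t: 18.85
tool_pos: [0.518, -0.2616, 0.101]
tool_rot: [2.011, 2.412, -0.001]
contact_force: [-1.9, -0.5, 4.0]
opening: 0.0128
t: 19.6
tool_pos: [0.5183, -0.2614, 0.2817]
tool_rot: [2.009, 2.41, 0.001]
contact_force: [-0.3, 0.6, -3.0]
opening: 0.0125
-0.09 [0.50660422 0.13112497]
0 [0.51491757 0.22074019]
0.09 [0.52323092 0.31035541]
[(array([227., 165.,  30.,  36.]), 0.63), (array([298., 276.,  30.,  44.]), 0.42), (array([234., 156.,  18.,  14.]), 0.4)]
mid [220.9 -37.7  -6.9] turn 0.273 | tcp [ 0.5169 -0.2605  0.2774] jaw 10.4 F [-0.5 -0.2 -2.7] open 12.7 t 19.7
```

```bash
python3 -c "
from h import *
plan('rail+',[.523,.310,.285],-5.3)"
```

```text
rail+ [560.  108.7  -6.3] turn 0.273 | tcp [ 0.5169 -0.2605  0.2774] jaw 10.4 F [-0.5 -0.2 -2.7] open 12.7 t 19.7
```

```bash
python3 -m creep '[[255,15,2,-3,0],[255,40,8,-6,0],[255,75,15,-6,0],[255,110,21,-6,0],[255,145,28,-6,0],[255,180,35,-6,0],[255,215,42,-6,0],[255,250,48,-6,0],[255,275,52,-6,0],[255,280,54,-6,0],[255,280,54,-6,0]]'
python3 -m creep '[[255,15,3,0,0.05],[255,40,8,0,0.1],[255,75,15,0,0.15],[255,110,22,0,0.2],[255,145,29,0,0.273],[255,180,36,0,0.273],[255,215,42,0,0.273],[255,250,49,0,0.273],[255,275,54,0,0.273],[255,280,55,0,0.273],[255,280,55,0,0.273],[255,280,55,0,0.273]]'
python3 -c "
from h import *
plan('rail+',[.523,.310,.28],-5.3)"
```

```text
t: 20.62
tool_pos: [0.5193, 0.0261, 0.2837]
tool_rot: [-2.006, -2.414, 0.003]
contact_force: [0.1, -1.2, -1.7]
opening: 0.0129
t: 21.62
tool_pos: [0.5242, 0.308, 0.2847]
tool_rot: [2.322, 2.116, -0.004]
contact_force: [0.5, -0.0, -2.6]
opening: 0.0128
rail+ [ 1.9 -1.4  4.7] turn -0.0 | tcp [0.5242 0.308  0.2847] jaw -5.3 F [ 0.5 -0.  -2.6] open 12.8 t 21.6
```

```bash
python3 -m creep '[[255,2,-1,20,0],[255,2,-1,50,0],[255,2,-1,75,0],[255,2,-1,90,0],[255,2,-1,96,0],[255,2,-1,96,0],[255,2,-1,96,0]]'
python3 -c "
from h import *
plan('rail+',[.523,.310,.155],-5.3)"
```

```text
t: 22.2
tool_pos: [0.5239, 0.3105, 0.1906]
tool_rot: [2.323, 2.115, 0.001]
contact_force: [0.3, -0.3, -2.1]
opening: 0.0128
rail+ [-0.6 -0.9 35.6] turn -0.001 | tcp [0.5239 0.3105 0.1906] jaw -5.4 F [ 0.3 -0.3 -2.1] open 12.8 t 22.2
```

```bash
python3 -m creep '[[255,0,-1,4,0],[255,0,-1,8,0],[255,0,-1,12,0],[255,0,-1,16,0],[255,0,-1,20,0],[255,0,-1,24,0],[255,0,-1,27,0],[255,0,-1,27,0],[255,0,-1,27,0]]'; python3 -m creep '[[255,0,0,2,0],[255,0,0,4,0],[255,0,0,5,0],[255,0,0,6,0],[255,0,0,6,0],[255,0,0,6,0]]'
```

```text
t: 22.95
tool_pos: [0.5221, 0.3115, 0.1624]
tool_rot: [-2.321, -2.117, 0.001]
contact_force: [0.2, 0.1, -2.0]
opening: 0.0128
t: 23.45
tool_pos: [0.5223, 0.3116, 0.1568]
tool_rot: [-2.321, -2.117, 0.0]
contact_force: [0.2, -0.7, -2.7]
opening: 0.013
```

```bash
python3 -m creep '[[255,0,0,1,0],[255,0,0,2,0],[255,0,0,2,0],[255,0,0,2,0]]';python3 -m creep '[[255,0,0,0.5,0],[255,0,0,1,0],[255,0,0,1,0],[255,0,0,1,0]]'
```

```text
t: 23.78
tool_pos: [0.5225, 0.3117, 0.156]
tool_rot: [2.321, 2.117, 0.001]
contact_force: [-3.2, -1.3, 5.1]
opening: 0.0131
t: 24.12
tool_pos: [0.5225, 0.3118, 0.156]
tool_rot: [2.321, 2.117, 0.001]
contact_force: [-5.6, -1.6, 8.9]
opening: 0.0126
```

Seated at exactly the predicted height (0.156). Release and fetch the front crate carrier.

```bash
python3 -m creep '[[255,0,0,-1.5,0],[0,0,0,-1.5,0],[0,0,0,-1.5,0],[0,0,0,-1.5,0],[0,0,0,-1.5,0],[0,0,0,-30,0],[0,0,0,-60,0],[0,0,0,-80,0],[0,0,0,-80,0]]'
python3 -c "
from h import *
im=ctrl.get_image('scene');cv2.imwrite('pics/hung1.png',cv2.resize(im[150:310,330:510,::-1],None,fx=3,fy=3))
plan('cF',[.465,-.319,.24],10.4)"
```

```text
t: 24.87
tool_pos: [0.5249, 0.3127, 0.2401]
tool_rot: [2.319, 2.115, 0.015]
contact_force: [0.6, 0.2, 2.0]
opening: 0.0851
cF [-634.    -0.7   -4.7] turn -0.274 | tcp [0.524  0.3123 0.2373] jaw -5.3 F [-0.4 -0.5  0.8] open 85.5 t 24.9
```

View pics/hung1.png

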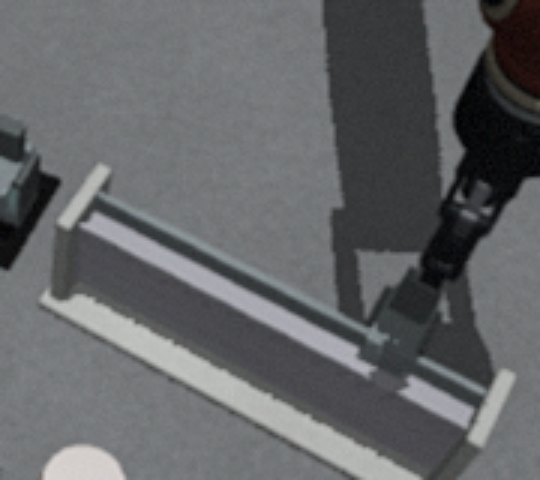

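The carrier hangs on the lip at (400,330) in the crop, tongue in the channel. Next, the front carrier.

```bash
python3 -m creep '[[0,-30,0,-4,0],[0,-70,0,-4,0],[0,-110,0,-4,0],[0,-150,0,-4,0],[0,-190,0,-4,0],[0,-230,0,-4,0],[0,-270,0,-4,0],[0,-310,0,-4,0],[0,-317,0,-4,0],[0,-317,0,-4,0]]'
python3 -m creep '[[0,-30,0,0,-0.1],[0,-70,0,0,-0.2],[0,-110,0,0,-0.274],[0,-150,0,0,-0.274],[0,-190,0,0,-0.274],[0,-230,0,0,-0.274],[0,-270,0,0,-0.274],[0,-310,0,0,-0.274],[0,-317,0,0,-0.274],[0,-317,0,0,-0.274],[0,-317,0,0,-0.274]]'
python3 - <<'E'
from h import *
im=ctrl.get_image("scene");im2=ctrl.get_image("top")
print([(np.round(b["rect"]),b["conf"]) for b in ctrl.boxes_of("scene","carrier0_grip")])
for X in([.4642,-.3185,.124],[.5324,-.356,.124]): print(proj("scene",X))
plan('cF',[.4645,-.319,.097],10.4)
cv2.imwrite("pics/m4.png",cv2.resize(im[120:230,190:350,::-1],(800,550),interpolation=3))
E
```

```text
t: 25.75
tool_pos: [0.4923, -0.0061, 0.2361]
tool_rot: [-2.325, -2.11, 0.002]
contact_force: [0.3, 0.4, -0.1]
opening: 0.0851
t: 26.67
tool_pos: [0.4645, -0.3183, 0.2366]
tool_rot: [-2.008, -2.413, -0.002]
contact_force: [-0.9, -0.5, -0.6]
opening: 0.0858
[(array([450., 237.,  34.,  38.]), 0.75)]
[[244.61742114 145.13012335]]
[[218.92213568 157.59589799]]
cF [ -1.3  -0.4 140.5] turn 0.003 | tcp [ 0.4647 -0.3177  0.2375] jaw 10.6 F [-0.3 -0.1 -0.4] open 85.6 t 26.8
```

View pics/m4.png

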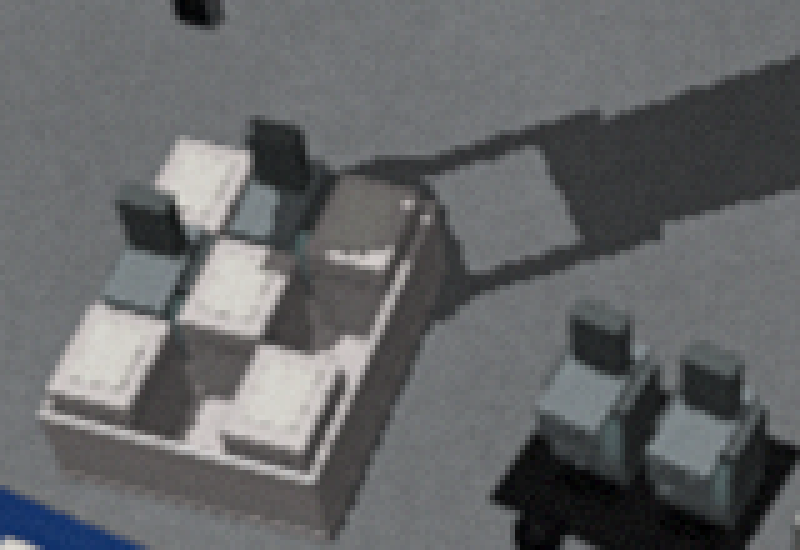

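Two carriers remain unmoved (grip tops at full-image (245.6,144.8) and (219.4,158), matching the projections), all five boxes are standing. Grip the front one.

```bash
python3 -m creep '[[0,-1,0,40,0],[0,-1,0,80,0],[0,-1,0,115,0],[0,-1,0,141,0],[0,-1,0,141,0],[255,-1,0,141,0],[255,-1,0,141,0],[255,-1,0,141,0],[255,-1,0,141,0],[255,-1,0,141,0],[255,-1,0,141,0],[255,-1,0,141,0]]' 60
python3 -m creep '[[255,0,0,-10,0],[255,0,0,-25,0],[255,0,0,-50,0],[255,0,0,-85,0],[255,0,0,-120,0],[255,0,0,-155,0],[255,0,0,-180,0],[255,0,0,-180,0],[255,0,0,-180,0]]'
python3 -c "
from h import *
plan('rail0',[.5145,.2207,.285],-5.3)"
```

```text
t: 27.82
tool_pos: [0.4649, -0.3215, 0.0984]
tool_rot: [2.009, 2.412, -0.001]
contact_force: [0.1, 0.2, 5.0]
opening: 0.0128
t: 28.57
tool_pos: [0.4647, -0.3211, 0.2786]
tool_rot: [2.008, 2.412, -0.0]
contact_force: [0.5, -0.7, -2.2]
opening: 0.0126
rail0 [523.8 147.1  -7.4] turn 0.274 | tcp [ 0.4647 -0.3211  0.2786] jaw 10.4 F [ 0.5 -0.7 -2.2] open 12.6 t 28.6
```

```bash
python3 -m creep '[[255,15,4,-3,0],[255,40,11,-7,0],[255,75,21,-7,0],[255,110,31,-7,0],[255,145,41,-7,0],[255,180,51,-7,0],[255,215,60,-7,0],[255,245,69,-7,0],[255,260,73,-7,0],[255,262,73,-7,0],[255,262,73,-7,0]]'
python3 -m creep '[[255,15,4,0,0.05],[255,40,11,0,0.1],[255,75,21,0,0.15],[255,110,31,0,0.2],[255,145,41,0,0.274],[255,180,51,0,0.274],[255,215,60,0,0.274],[255,245,69,0,0.274],[255,260,73,0,0.274],[255,262,74,0,0.274],[255,262,74,0,0.274],[255,262,74,0,0.274]]'
python3 -c "
from h import *
plan('rail0',[.5145,.2207,.190],-5.3)"
```

```text
t: 29.48
tool_pos: [0.4874, -0.0484, 0.2812]
tool_rot: [-2.005, -2.414, 0.003]
contact_force: [0.0, -0.2, -2.5]
opening: 0.013
t: 30.48
tool_pos: [0.514, 0.2198, 0.2828]
tool_rot: [-2.323, -2.115, 0.003]
contact_force: [0.9, -0.0, -2.0]
opening: 0.0129
rail0 [ 1.   0.6 92.8] turn -0.001 | tcp [0.514  0.2198 0.2828] jaw -5.4 F [ 0.9 -0.  -2. ] open 12.9 t 30.5
```

```bash
python3 -m creep '[[255,1,0,20,0],[255,1,0,50,0],[255,1,0,75,0],[255,1,0,88,0],[255,1,0,93,0],[255,1,0,93,0],[255,1,0,93,0]]'
python3 -c "
from h import *
plan('rail0',[.5145,.2207,.1534],-5.3)"
```

```text
t: 31.07
tool_pos: [0.5149, 0.2218, 0.1922]
tool_rot: [2.321, 2.115, 0.003]
contact_force: [0.5, 0.7, -1.1]
opening: 0.0127
rail0 [-1.2 -0.4 38.8] turn -0.0 | tcp [0.5149 0.2218 0.1922] jaw -5.3 F [ 0.5  0.7 -1.1] open 12.7 t 31.1
```

```bash
python3 -m creep '[[255,0,0,4,0],[255,0,0,8,0],[255,0,0,12,0],[255,0,0,16,0],[255,0,0,20,0],[255,0,0,24,0],[255,0,0,28,0],[255,0,0,31,0],[255,0,0,31,0],[255,0,0,31,0]]'; python3 -m creep '[[255,0,0,2,0],[255,0,0,4,0],[255,0,0,6,0],[255,0,0,8,0],[255,0,0,8,0],[255,0,0,8,0]]'
```

```text
t: 31.9
tool_pos: [0.5139, 0.2222, 0.1595]
tool_rot: [-2.321, -2.117, 0.001]
contact_force: [0.2, 0.2, -2.3]
opening: 0.0132
t: 32.4
tool_pos: [0.5144, 0.2224, 0.1534]
tool_rot: [2.321, 2.117, 0.001]
contact_force: [-2.7, -1.1, 6.5]
opening: 0.0134
```

Seated at 0.1534 as predicted, with contact. Release and go for the right carrier.

```bash
python3 -m creep '[[255,0,0,-1,0],[0,0,0,-1,0],[0,0,0,-1,0],[0,0,0,-1,0],[0,0,0,-1,0],[0,0,0,-30,0],[0,0,0,-60,0],[0,0,0,-80,0],[0,0,0,-80,0]]'
python3 -c "
from h import *
im=ctrl.get_image('scene')
plan('cR',[.533,-.356,.24],10.4)"
```

```text
t: 33.15
tool_pos: [0.5168, 0.223, 0.238]
tool_rot: [2.318, 2.114, 0.014]
contact_force: [1.3, 0.5, 0.8]
opening: 0.0853
cR [-574.7   70.4   -5.6] turn -0.274 | tcp [0.5158 0.2227 0.2353] jaw -5.3 F [-0.3 -1.  -0.9] open 85.3 t 33.2
```

```bash
python3 -m creep '[[0,-30,4,-5,0],[0,-70,8,-5,0],[0,-110,13,-5,0],[0,-150,18,-5,0],[0,-190,23,-5,0],[0,-230,28,-5,0],[0,-270,33,-5,0],[0,-287,35,-5,0],[0,-287,35,-5,0]]'
python3 -m creep '[[0,-30,4,0,-0.1],[0,-70,8,0,-0.2],[0,-110,13,0,-0.274],[0,-150,18,0,-0.274],[0,-190,23,0,-0.274],[0,-230,28,0,-0.274],[0,-270,33,0,-0.274],[0,-287,35,0,-0.274],[0,-287,35,0,-0.274],[0,-287,35,0,-0.274],[0,-287,35,0,-0.274]]'
python3 - <<'E'
from h import *
im=ctrl.get_image("scene")
print(proj("scene",[.533,-.356,.124]))
plan('cR',[.533,-.356,.097],10.4)
# compare with the earlier picture at the grip and at the rail
old=cv2.imread("pics/scene0.png")[:,:,::-1]
t=np.ascontiguousarray(old[144:172,208:230])
r=cv2.matchTemplate(np.ascontiguousarray(im[130:190,195:245]),t,cv2.TM_CCOEFF_NORMED);print(cv2.minMaxLoc(r),"expect loc (13,14)")
a=cv2.resize(im[130:310,190:510,::-1],(800,450),interpolation=3);cv2.imwrite("pics/m5.png",a)
E
```

```text
t: 33.95
tool_pos: [0.5217, -0.0701, 0.2349]
tool_rot: [-2.326, -2.11, 0.003]
contact_force: [0.3, 0.3, 0.3]
opening: 0.0853
t: 34.87
tool_pos: [0.5312, -0.3539, 0.2359]
tool_rot: [-2.008, -2.414, -0.001]
contact_force: [0.4, 0.7, -0.6]
opening: 0.0854
[[218.79545064 157.75073692]]
cR [ -2.7   1.3 139.2] turn 0.002 | tcp [ 0.5313 -0.3538  0.2363] jaw 10.5 F [0.4 0.3 0.3] open 85.4 t 34.9
(-0.7471408247947693, 0.7043371796607971, (4, 22), (13, 13)) expect loc (13,14)
```

View pics/m5.png

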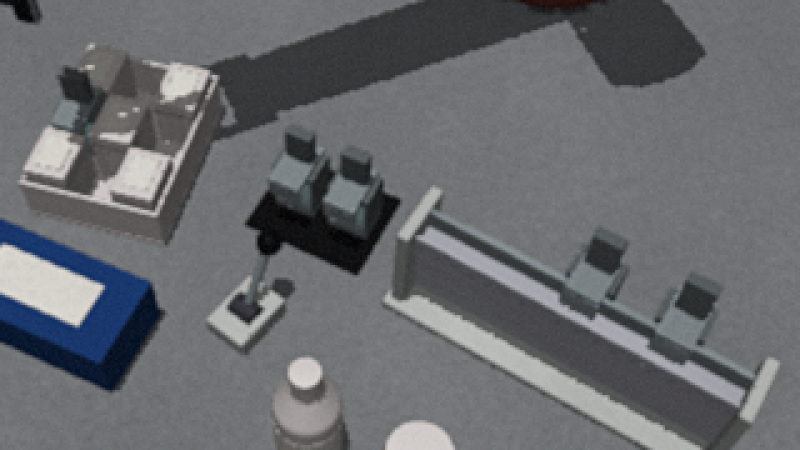

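Everything is in place: two carriers hung at (598,270) and (690,310), finished ones on the mat (300,170), (352,190), lever at stop (268,242), last carrier in the crate (75,95).

```bash
python3 -m creep '[[0,-2,1,40,0],[0,-2,1,80,0],[0,-2,1,115,0],[0,-2,1,139,0],[0,-2,1,139,0],[255,-2,1,139,0],[255,-2,1,139,0],[255,-2,1,139,0],[255,-2,1,139,0],[255,-2,1,139,0],[255,-2,1,139,0],[255,-2,1,139,0]]' 60
python3 -m creep '[[255,0,0,-10,0],[255,0,0,-25,0],[255,0,0,-50,0],[255,0,0,-85,0],[255,0,0,-120,0],[255,0,0,-155,0],[255,0,0,-180,0],[255,0,0,-180,0],[255,0,0,-180,0]]'
python3 -c "
from h import *
plan('rail-',[.506,.131,.285],-5.3)"
```

```text
t: 35.92
tool_pos: [0.5333, -0.3582, 0.0995]
tool_rot: [2.009, 2.412, 0.001]
contact_force: [1.8, -0.3, 3.3]
opening: 0.013
t: 36.67
tool_pos: [0.5328, -0.3581, 0.2809]
tool_rot: [2.008, 2.411, -0.0]
contact_force: [-0.3, 0.9, -2.2]
opening: 0.0128
rail- [485.9  62.1  -5.7] turn 0.274 | tcp [ 0.5328 -0.3581  0.2809] jaw 10.4 F [-0.3  0.9 -2.2] open 12.8 t 36.7
```

```bash
python3 -m creep '[[255,15,2,-3,0],[255,40,5,-6,0],[255,75,10,-6,0],[255,110,14,-6,0],[255,145,18,-6,0],[255,180,23,-6,0],[255,215,27,-6,0],[255,235,30,-6,0],[255,243,31,-6,0],[255,243,31,-6,0]]'
python3 -m creep '[[255,15,2,0,0.05],[255,40,5,0,0.1],[255,75,10,0,0.15],[255,110,14,0,0.2],[255,145,18,0,0.274],[255,180,23,0,0.274],[255,215,27,0,0.274],[255,235,30,0,0.274],[255,243,31,0,0.274],[255,243,31,0,0.274],[255,243,31,0,0.274]]'
python3 -c "
from h import *
plan('rail-',[.506,.131,.190],-5.3)"
```

```text
t: 37.5
tool_pos: [0.5177, -0.1107, 0.2815]
tool_rot: [-2.004, -2.414, 0.002]
contact_force: [0.6, -1.2, -2.6]
opening: 0.0129
t: 38.42
tool_pos: [0.5054, 0.1306, 0.2829]
tool_rot: [-2.322, -2.116, 0.003]
contact_force: [-0.4, -0.2, -2.5]
opening: 0.0128
rail- [ 0.6  0.6 92.9] turn -0.0 | tcp [0.5054 0.1306 0.2829] jaw -5.3 F [-0.4 -0.2 -2.5] open 12.8 t 38.4
```

```bash
python3 -m creep '[[255,0,0,20,0],[255,0,0,50,0],[255,0,0,75,0],[255,0,0,88,0],[255,0,0,93,0],[255,0,0,93,0],[255,0,0,93,0]]'
python3 -c "
from h import *
plan('rail-',[.506,.131,.1545],-5.3)"
```

```text
t: 39.0
tool_pos: [0.5063, 0.1311, 0.1921]
tool_rot: [2.321, 2.115, 0.002]
contact_force: [0.5, 0.3, -2.0]
opening: 0.0131
rail- [-0.1 -0.3 37.6] turn -0.0 | tcp [0.5063 0.1311 0.1921] jaw -5.3 F [ 0.5  0.3 -2. ] open 13.1 t 39.0
```

```bash
python3 -m creep '[[255,0,0,4,0],[255,0,0,8,0],[255,0,0,12,0],[255,0,0,16,0],[255,0,0,20,0],[255,0,0,24,0],[255,0,0,28,0],[255,0,0,30,0],[255,0,0,30,0],[255,0,0,30,0]]'; python3 -m creep '[[255,0,0,2,0],[255,0,0,4,0],[255,0,0,6,0],[255,0,0,8,0],[255,0,0,8,0],[255,0,0,8,0]]'
```

```text
t: 39.83
tool_pos: [0.5053, 0.1317, 0.1607]
tool_rot: [-2.321, -2.117, 0.0]
contact_force: [-0.8, -0.5, -1.9]
opening: 0.0126
t: 40.33
tool_pos: [0.5057, 0.1317, 0.1541]
tool_rot: [2.321, 2.117, 0.001]
contact_force: [-3.8, 0.4, 5.5]
opening: 0.0132
```

```bash
python3 -m creep '[[255,0,0,-1,0],[0,0,0,-1,0],[0,0,0,-1,0],[0,0,0,-1,0],[0,0,0,-1,0],[0,0,0,-30,0],[0,0,0,-60,0],[0,0,0,-95,0],[0,0,0,-95,0]]'
python3 -c "
from h import *
plan('ball',[.6112,-.0740,.25],-13.2)"
```

```text
t: 41.08
tool_pos: [0.509, 0.1321, 0.2563]
tool_rot: [2.315, 2.112, 0.017]
contact_force: [0.7, -0.4, 1.9]
opening: 0.0852
ball [-195.8  120.6    7.3] turn 0.138 | tcp [0.509  0.1321 0.2563] jaw -5.3 F [ 0.7 -0.4  1.9] open 85.2 t 41.1
```

```bash
python3 -m creep '[[0,-33,20,0,0.138],[0,-66,40,0,0.138],[0,-98,60,0,0.138],[0,-131,80,0,0.138],[0,-164,100,0,0.138],[0,-196,120,0,0.138],[0,-196,120,0,0.138],[0,-196,120,0,0.138],[0,-196,120,0,0.138]]'
python3 - <<'E'
from h import *
plan('ball',[.6112,-.0740,.088],-13.2)
im=ctrl.get_image("scene");im2=ctrl.get_image("top")
a=cv2.resize(im[130:310,190:510,::-1],(800,450),interpolation=3);cv2.imwrite("pics/m6.png",a)
for X in([.523,.312,.179],[.5144,.2224,.179],[.5057,.1317,.179],[.4936,-.0434,.122],[.4945,-.1081,.122]): print(np.round((proj("scene",X)[0]-[190,130])*2.5))
E
```

```text
t: 41.83
tool_pos: [0.6067, -0.0745, 0.2474]
tool_rot: [-2.461, -1.951, 0.0]
contact_force: [0.3, -0.1, 0.0]
opening: 0.0853
ball [  1.4   4.3 159.4] turn -0.0 | tcp [ 0.6067 -0.0745  0.2474] jaw -13.2 F [ 0.3 -0.1  0. ] open 85.3 t 41.8
[701. 284.]
[607. 237.]
[517. 192.]
[352. 151.]
[295. 129.]
```

View pics/m6.png

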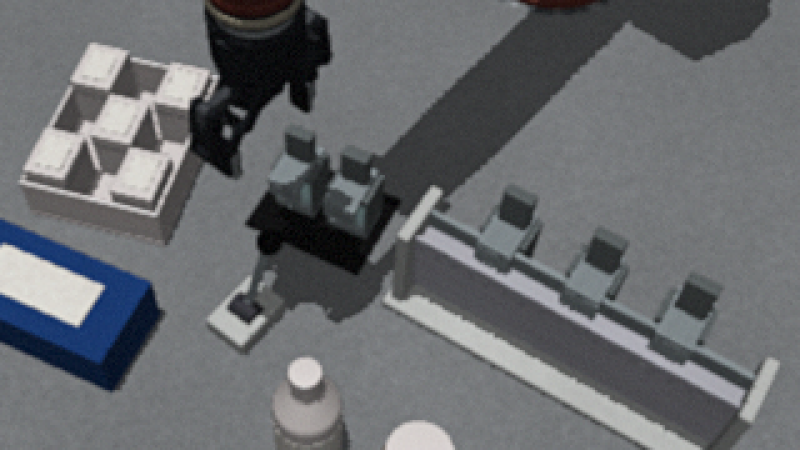

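All five carriers match their projected places to a few pixels: three hung at (517,205), (605,250), (697,290), two on the mat, and five boxes in the crate. The lever is still at stop, so now I push it to run.

```bash
python3 -m creep '[[0,1,12,40,0],[0,1,12,80,0],[0,1,12,120,0],[0,1,12,155,0],[0,1,12,159,0],[0,1,12,159,0],[120,1,12,159,0],[120,1,12,159,0],[120,1,12,159,0],[120,1,12,159,0]]'
python3 -m creep '[[120,0,12,-2,0],[120,0,24,-5,0],[120,0,36,-6,0],[120,0,48,-6,0],[120,0,60,-5,0],[120,0,72,-3,0],[120,0,80,0,0],[120,0,84,0,0],[120,0,86,0,0],[120,0,86,0,0]]'
python3 -m creep '[[120,0,2,0,0],[120,0,4,0,0],[120,0,4,0,0],[120,0,4,0,0]]'
```

```text
t: 42.77
tool_pos: [0.6205, -0.0766, 0.0918]
tool_rot: [2.459, 1.95, 0.005]
contact_force: [0.9, -0.5, 0.4]
opening: 0.0456
t: 43.6
tool_pos: [0.7026, -0.096, 0.0889]
tool_rot: [2.462, 1.952, -0.0]
contact_force: [-0.0, -1.0, -0.5]
opening: 0.0453
t: 43.93
tool_pos: [0.7063, -0.0968, 0.0888]
tool_rot: [-2.462, -1.952, -0.0]
contact_force: [-0.4, -0.3, -0.3]
opening: 0.0455
```

```bash
python3 -m creep '[[120,0,2,0,0],[120,0,4,0,0],[120,0,4,0,0],[120,0,4,0,0]]'; python3 -m creep '[[120,0,1,0,0],[120,0,2,0,0],[120,0,2,0,0],[120,0,2,0,0]]'
```

```text
t: 44.27
tool_pos: [0.7089, -0.0974, 0.0885]
tool_rot: [-2.459, -1.95, 0.005]
contact_force: [-5.3, 1.1, 3.1]
opening: 0.045
t: 44.6
tool_pos: [0.7091, -0.0974, 0.0883]
tool_rot: [-2.456, -1.948, 0.01]
contact_force: [-12.1, 2.6, 5.3]
opening: 0.0449
```

At the run stop. Back off, open, lift and do a last check.

```bash
python3 -m creep '[[120,0,-6,0,0],[0,0,-10,0,0],[0,0,-10,0,0],[0,0,-10,0,0],[0,0,-10,-40,0],[0,0,-10,-120,0],[0,0,-10,-200,0],[0,0,-10,-200,0],[0,0,-10,-200,0]]'
python3 -m creep '[[0,-40,-40,0,0],[0,-80,-80,0,0],[0,-120,-120,0,0],[0,-160,-160,0,0],[0,-180,-200,0,0],[0,-180,-240,0,0],[0,-180,-240,0,0],[0,-180,-240,0,0]]'
python3 - <<'E'
from h import *
o=ctrl.get_obs();print(o["tool_pos"],o["t"])
im=ctrl.get_image("scene")
a=cv2.resize(im[130:340,190:510,::-1],(800,525),interpolation=3);cv2.imwrite("pics/m7.png",a)
print((proj("scene",[.6946,-.0935,.101])[0]-[190,130])*2.5)
E
```

```text
t: 45.35
tool_pos: [0.7033, -0.0961, 0.2931]
tool_rot: [2.459, 1.95, 0.004]
contact_force: [0.7, 0.6, 0.1]
opening: 0.0854
t: 46.02
tool_pos: [0.4244, -0.2173, 0.289]
tool_rot: [2.464, 1.948, -0.002]
contact_force: [1.7, -1.2, -0.0]
opening: 0.0852
[ 0.42439458 -0.21725125  0.28900574] 46.0167
[211.57384245 296.44448995]
```

View pics/m7.png

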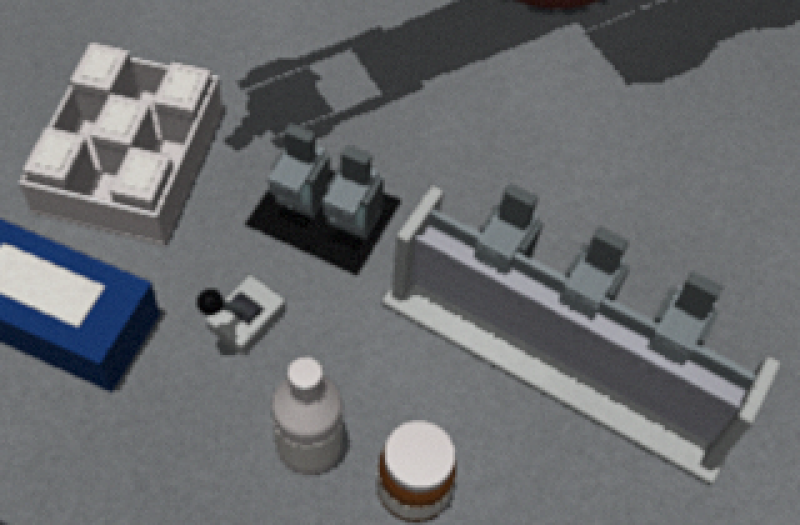

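The ball is at (210,301), at its run position. Three carriers hang on the rail, two stand on the mat, five boxes are in the crate, and the bottle, jar and carton are untouched. Hand in.

```bash
python3 -c "
from station import ctrl
print(ctrl.finish_job())"
```

```text
the job is handed in; nothing more can be done
None
```

The job is done and handed in at about 46 s of the 210 s allowed; the hand-in reports no verdict.

- **Stop:** I pulled the lever to its stop end. The force rose to about 29 N with the tool not moving.
- **Carriers:** I stood both finished carriers on the mat. I then hung the three hooked carriers from the crate at about -90, 0 and +90 mm along the rail; the fourth crate place was empty. Each one seated within 1 mm of the height I had worked out, with contact felt.
- **Run:** I pushed the lever to its run end, where about 12 N built up with the tool not moving.

**Last checks:** The final picture shows:
- the lever at run;
- three carriers hanging on the lip;
- two standing upright on the mat;
- five slide boxes in the crate;
- the bottle, jar and carton where they were, and the gripper clear of everything.

No knocked carrier or grip slip was seen.

**Disagreements:**
- The ball's last position was about 2 pixels from where I projected it. I put this down to measurement error, since the force showed the lever was at its end.
- The networks missed the lever once and several carriers, so I measured from the pictures instead.

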